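Close and pin a specimen transport case

ROBOT

A 6-joint arm with a two-finger parallel gripper is mounted at the origin on the work surface. World frame = base frame: x ahead of the robot, y to its left, z up, the work surface at z = 0. Lengths are in m, angles in rad, forces in N, time in s.
With the tool pointing down it reaches from about 0.375 to 0.9 m from the base axis. Payload 3.1 kg.
Tool frame: the origin (TCP) lies at the very end of the fingers, on their centre line; the grasp point (between the pads) lies 19 mm behind it; z points along the fingers, y is the line along which they close (so a half turn about z gives the same grasp; the last joint's range is limited). The gripper opens to 87 mm and grips with 3 to 60 N. Pads are 19 mm wide; open, the fingers measure 117 mm over their backs; the gripper's body (75 mm by 190 mm) begins 51 mm behind the grasp point.
Start: joints at [1.127, 0.527, 1.433, -0, 1.181, -0.178], TCP at [0.164, 0.603, 0.19] pointing down, gripper open.
Joint ranges: [-3.08, 3.08], [-0.75, 2.2], [0.22, 2.44], [-1.43, 4.57], [0, 2.65], [-2.85, 2.85]. Speed limits (rad/s): [2.79, 2.79, 3.14, 3.14, 3.14, 3.14].

INTERFACE

Orientations are given as a unit quaternion [x, y, z, w].
In Python, from rig import status, viewer, robot gives the robot as it stands.
- The arm moves only by the tool arm_command, never from a script. Its arguments are lists of equal length, an entry for each row: "delta_rot": the turn, a rotation vector about the tool's x, y, z in degrees, a list of three; "delta_pos": the shift along the tool's x, y, z in m, a list of three; "gripper": the closure, from -1 (fully open) to 1 (shut). In form: {"delta_rot": [[rx, ry, rz], ...], "delta_pos": [[dx, dy, dz], ...], "gripper": [gripper, ...]}. A call has 1 to 12 rows; each row is the pose to reach, as a shift and turn from the pose commanded when the call began, along the tool's axes at that moment; what a row does not reach only later rows make up. A row lasts 1/12 s, in which the tool goes at most 41.7 mm and 7.16 degrees, less where a joint would pass 70% of its speed; a pose out of reach is approached as far as the arm can. A call with a gripper value outside its range is refused whole. The fingers move at their own pace and stop on an object; "grip_force" is the grip in N (left out, the last holds). Time passes only in rows, so rows that repeat a pose let the fingers close. It gives the time, the measured TCP pose, the force, the opening and the grip force at its end, in the units of the state.
- status.get_obs(): the state, without advancing time (a new reading comes with each control period).
- viewer.camera(name): name is "scene" or "side" or "wrist"; returns a dict with "pixels" (384x512x3 uint8, blue, green, red), "fx", "fy", "cx", "cy" (pixels), "pose" (4x4, takes a point from camera to world coordinates); the wrist camera has in their place "mount" (4x4, takes a point from camera to tool coordinates, whose origin is the TCP and whose axes are the flange's). Camera axes: x right, y down, z forward; pixel columns grow to the right and rows downward; lengths in m; the calibration is good to about 2 mm. The wrist camera is an equidistant fisheye: a pixel r from the principal point sees the ray r / f radians off the axis. A picture is of the moment at which its call begins: read the wrist's pose just before it. There is no depth.
- robot.hand_in(): hands the job in; it is judged then, once.
The state is a dict: "time": time; "q": joint angles; "joint_velocities": joint speeds; "joint_torque": joint torques, N m; "position": TCP position; "tool_rot": TCP orientation; "ft_force": force on the tool from outside, world axes, zero at the start; "moment": the same for the moment, N m; "grip_width": finger opening in m; "grip_force": force on a finger pad.
Only numpy, scipy, OpenCV 4.12 (cv2) and the standard library are available. Lean on these libraries where they do the work, as an engineer would, in place of code of your own. Each camera call takes 0.05 s, during which the arm holds its last target. There are 200 camera calls.

TASK

Make the yellow specimen case ready for the courier: set the loose orange cover on the blue pot inside it so that it sits seated and level, then swing the case's lid shut over it. After that, take the red-headed locking pin from its stand and push it down through the hole in the lid's tongue into the hole in the case's lug until it is fully home, leaving the bottle and the jar where they are. The rubber seal pushes the lid back up, so finish while still holding the pin pressed down with the lid squeezed shut, and do not let go.

Things in the scene. Friction and masses are not known exactly. Their poses are not given: they have to be found in the camera images.
- case: Lower half of the yellow case, fixed: an open box 170 (x) x 220 (y) x 90 mm high, walls 6 mm, 3 mm rubber seal on its rim. Origin: centre of its underside; +x points to the lid's hinge (away from the robot). Inside: a blue pot and two tube racks along the y sides (64 mm high, 74 to 98 mm from the middle). A grey lug 34 x 50 mm, top 90 mm high, juts out of its -x face.
- pot_rim (a point): Centre of the mouth of the blue pot, at the height of its rim, 48 mm above the table; 20 mm from the case's origin towards -x. The pot is fixed in the case, 78 mm outside and 70 mm inside diameter.
- cover_center (a point): Middle, half-way up, of the loose orange round cover (80 g, 43 mm high in all), knob up on the table at the start. This point is 21.5 mm above the foot of its plug, 13.5 mm above its disc's underside, 8.5 mm above the disc's top and 21.5 mm below the knob's top. z is the cover's axis. Seated, this point is 13.5 mm above the pot's rim.
- lid (a joint): Swing of the lid (the case's upper half) in rad: 0 down on its rubber seal, about 1.54 upright, 1.8 its limit. It starts about upright and stays there by friction; pushed over towards the robot to below about 1.1 it sinks shut by itself in 1 to 2 s.
- seal_gap (a joint): Squeeze of the springy rubber seal that carries the lid, in rad: 0 not squeezed (the shut lid stands 0.03 rad open, its hole 5.6 mm too high), -0.03 fully squeezed, the lid level and tight. It springs back when let go; squeezing it fully takes about 7 N straight down at the lid's hole.
- lid_hinge (a point): Middle of the lid's hinge line, at the case's +x side, 93 mm above the table; the hinge runs along the case's y.
- lid_edge (a point): Middle of the free edge of the lid panel, half-way through its thickness. The yellow panel is 170 mm long from hinge line to this edge, 220 mm wide, 10 mm thick (its inner face lies in the plane of the hinge line). A grey tongue 50 mm wide, 6 mm thick juts 37 mm out beyond this edge.
- lid_hole (a point): Centre of the through hole in the lid's tongue, at its upper (outer) face, 187 mm from the hinge line; hole 15 mm in diameter, tongue 6 mm thick. It moves with the lid.
- lug_hole (a point): Centre of the mouth of the hole in the case's lug, 90 mm above the table; 15 mm in diameter, 30 mm deep, closed at the bottom, vertical.
- pin_center (a point): Middle, half-way up, of the loose locking pin (50 g, 74.5 mm long), upright in its stand at the start. z runs from tip to grip. The flange's underside is 2.25 mm above this point, the grip reaches from 7.25 to 37.25 mm above it. Fully home, the tip stands on the bottom of the lug's hole, the flange presses the lid's tongue down and this point is 7.25 mm above lug_hole.
- stand: Grey block 60 x 60 mm, 45 mm high, fixed to the table, with an upright hole that holds the pin. Origin: centre of its underside. It and the cover start on opposite sides of the case, either way round.
- cover: The whole cover; origin at the centre of its foot. From below: a plug 62 mm in diameter, 8 mm deep (tapering to 52 mm at its foot) that fits into the pot; a disc 84 mm in diameter, 5 mm thick, that lies on the pot's rim; a blue knob 18 mm in diameter, 30 mm tall, to hold it by.
- pin: The whole pin; origin at its tip. From below: a steel shank 12 mm in diameter, 39.5 mm long, its lowest 9 mm tapering to 5 mm; a red flange 30 mm in diameter, 5 mm thick; a red round grip 16 mm in diameter, 30 mm tall. In the stand the flange lies on the stand's top.
- bottle: Pump bottle of clear gel, 60 mm in diameter, 163 mm high, loose; origin: centre of its underside. To be left alone.
- jar: White jar with a red cap, 60 mm in diameter, 75 mm high, loose; origin: centre of its underside. To be left alone.
- pin_tip (a point): The tip (foot) of the pin, on its axis.
Mind the look-alikes: they are no part of the job. Of the things like the cover, leave any that is pink; of the rest the smaller one is meant. What is shaped like the pin but purple or white is not meant.

How it is judged:
On the way, in this order (a step that is already met when the one before it is completed fails the run):
1. the cover sits seated and level on the pot, let go, with the lid still open (horizontal distance between cover_center and pot_rim below 0.007 m and z of cover_center in the frame of pot_rim between 0.0105 and 0.0165 m and angle between cover_center's own z axis and vertical below 0.06 rad and contact force between the fingers and cover below 0.2 N and value of joint lid above 0.8 rad), for 0.3 s.
2. the lid is shut onto its seal with the pin not yet in its hole and the cover still seated (value of joint lid below 0.02 rad and horizontal distance between pin_center and lug_hole above 0.03 m and horizontal distance between cover_center and pot_rim below 0.007 m and z of cover_center in the frame of pot_rim between 0.0105 and 0.0165 m and angle between cover_center's own z axis and vertical below 0.06 rad), for 0.2 s.
3. the pin is through the lid's hole and in the lug's hole (horizontal distance between pin_tip and lug_hole below 0.004 m and z of pin_tip in the frame of lug_hole below -0.01 m), for 0.1 s.
At the end, for the whole second after the job is handed in: Held at the end: pin upright (0.12 rad) in the lug's hole, within 5 mm of its axis and 2.75 mm of fully home, fingers on it (over 2 N); lid down (below 0.01 rad) and its seal squeezed (below -0.02 rad); cover seated on the pot (centred within 7 mm, height within 3 mm, level within 0.06 rad) (horizontal distance between cover_center and pot_rim below 0.007 m and z of cover_center in the frame of pot_rim between 0.0105 and 0.0165 m and angle between cover_center's own z axis and vertical below 0.06 rad and value of joint lid below 0.01 rad and value of joint seal_gap below -0.02 rad and horizontal distance between pin_center and lug_hole below 0.005 m and z of pin_center in the frame of lug_hole below 0.01 m and angle between pin_center's own z axis and vertical below 0.12 rad and contact force between the fingers and pin above 2 N); the arm keeps its last pose, push and grip.
It fails at once if the bottle or the jar was shifted by more than 30 mm (distance of any of bottle, jar from where it was at the start of the episode above 0.03 m).
It also fails if it takes over 72 s, if anything falls off the work surface, if the arm or the gripper's body presses on something with over 40 N, if the wrist force passes 120 N, or if a joint passes its speed limit or range.

## Working session

There is one attempt and no reset: what is moved stays moved. The work goes in short steps, Python scripts to look and compute and a tool call to move; the robot and the scene stay as the last step left them, time stands still between calls to the robot, and variables do not carry over. Pictures are saved under pics/ and viewed, at most 10 in all, crops included, and the job is handed in when it is done.

Besides the shell and the picture viewer there is one more tool, called as name(argument=value, ...) on one line, values as JSON. arm_command: Moves the arm, as the interface text tells. Its arguments: {"type":"object","properties":{"delta_rot":{"type":"array","items":{"type":"array","items":{"type":"number"}}},"delta_pos":{"type":"array","items":{"type":"array","items":{"type":"number"}}},"gripper":{"type":"array","items":{"type":"number"}},"grip_force":{"type":"number"}},"required":["delta_rot","delta_pos","gripper"]}

```bash
mkdir -p pics; cat > h.py <<'E'
import numpy as np, cv2
from scipy.spatial.transform import Rotation as R
from rig import status, viewer, robot
def tool():
    o=status.get_obs(); T=np.eye(4); T[:3,:3]=R.from_quat(o['tool_rot']).as_matrix(); T[:3,3]=o['position']; return T
def shot(name,f):
    T=tool(); c=viewer.camera(name); cv2.imwrite('pics/'+f,c['pixels'])
    P=T@np.array(c['mount']) if 'mount' in c else np.array(c['pose'])
    np.savez('pics/'+f+'.npz',P=P,k=[c['fx'],c['fy'],c['cx'],c['cy']],w='mount' in c); return c
def load(f):
    d=np.load('pics/'+f+'.npz'); return d['P'],d['k'],bool(d['w'])
def ray(f,u,v):
    P,k,w=load(f); x,y=(u-k[2])/k[0],(v-k[3])/k[1]
    if w:
        r=np.hypot(x,y); s=np.sin(r)/r if r>1e-9 else 1; d=np.array([x*s,y*s,np.cos(r)])
    else: d=np.array([x,y,1.])
    return P[:3,3],P[:3,:3]@d
def at(f,u,v,z):
    o,d=ray(f,u,v); return o+d*(z-o[2])/d[2]
def proj(f,p):
    P,k,w=load(f); q=P[:3,:3].T@(np.array(p)-P[:3,3])
    if w:
        r=np.hypot(q[0],q[1]); t=np.arctan2(r,q[2]); x,y=q[:2]/r*t
    else: x,y=q[:2]/q[2]
    return np.array([k[0]*x+k[2],k[1]*y+k[3]])
def plan(p,rot=None):
    "world target TCP -> tool delta"
    T=tool(); return np.round(T[:3,:3].T@(np.array(p)-T[:3,3]),4)
E
python3 - <<'E'
from h import *
for n in('scene','side','wrist'):
    shot(n,n+'0.png'); P,k,w=load(n+'0.png'); print(n,P.round(3).tolist(),k)
a=[cv2.imread(f'pics/{n}0.png') for n in('scene','side')]
o=status.get_obs(); print(o)
E
```

```text
scene [[0.15, 0.703, -0.695, 1.147], [0.989, -0.119, 0.093, -0.138], [-0.018, -0.701, -0.713, 0.754], [0.0, 0.0, 0.0, 1.0]] [373.39750024 373.39750024 256.09335831 196.85320618]
side [[-0.998, -0.033, 0.054, 0.442], [-0.063, 0.521, -0.851, 1.12], [-0.0, -0.853, -0.522, 0.815], [0.0, 0.0, 0.0, 1.0]] [494.71975219 494.71975219 254.59101043 190.65728011]
wrist [[0.262, 0.929, 0.261, 0.092], [0.965, -0.252, -0.072, 0.623], [-0.002, 0.271, -0.963, 0.384], [0.0, 0.0, 0.0, 1.0]] [297.31863964 297.31863964 254.28786205 195.58307925]
{'time': 0.15, 'q': array([ 1.12649329e+00,  5.28247967e-01,  1.43361685e+00, -3.11647648e-05,
        1.18138781e+00, -1.78516090e-01]), 'joint_velocities': array([ 0.00067657, -0.00239299, -0.00426836,  0.00146622, -0.00070521,
        0.00049543]), 'joint_torque': array([ 5.27593111e-04, -4.40429699e+01, -1.76841921e+01,  6.33364264e-02,
        5.51425153e-02, -9.57572547e-05]), 'position': array([0.16388887, 0.60248938, 0.18899651]), 'tool_rot': array([ 1.32496735e-01,  9.91183094e-01, -7.94482059e-04, -2.40590779e-04]), 'ft_force': array([ 0.16273772, -0.168973  ,  0.09961358]), 'moment': array([-0.05179541, -0.0207707 , -0.01273123]), 'grip_force': 0.0, 'grip_width': 0.08723535905207742}
```

View pics/scene0.png

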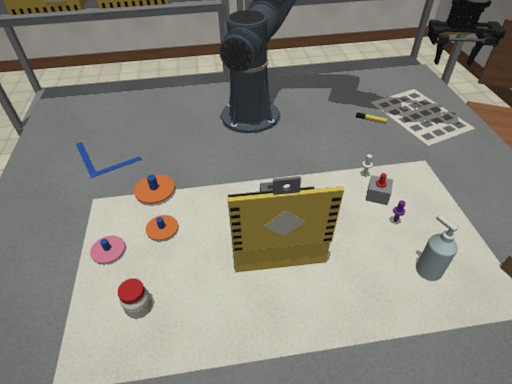

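View pics/side0.png

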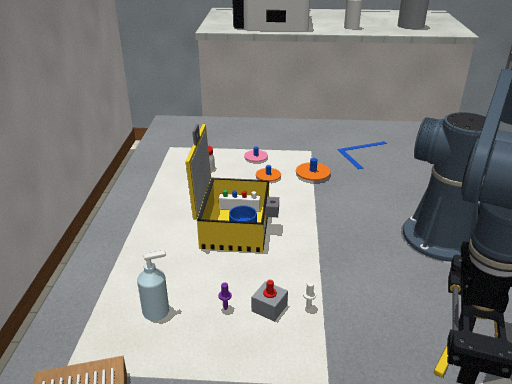

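Scene view: the small orange cover is at about (162,228), with the bigger orange one at (154,189) and a pink one at (108,250). The case is at about (285,230) with its lid up. The pin and stand are at (380,188), between the white (368,165) and purple (399,210) look-alikes. The jar is at (135,298) and the bottle at (434,258). Side view: the small cover is at (268,175), the pot at (242,214), the lug at (272,207) and the stand at (270,300).

```bash
cat >> h.py <<'E'
def seg(f,lo,hi,win,plot=0):
    im=cv2.imread('pics/'+f); h=cv2.cvtColor(im,cv2.COLOR_BGR2HSV); x0,y0,x1,y1=win
    m=cv2.inRange(h,lo,hi); k=np.zeros_like(m); k[y0:y1,x0:x1]=m[y0:y1,x0:x1]
    ys,xs=np.nonzero(k); return k,xs,ys
E
python3 - <<'E'
from h import *
# orange discs: bbox centre by fit ellipse of convex hull
for f,w in(('scene0.png',(140,212,185,245)),('scene0.png',(128,170,182,206)),('side0.png',(250,160,286,185)),('side0.png',(290,155,335,185))):
    k,xs,ys=seg(f,(3,150,90),(20,255,255),w); h=cv2.convexHull(np.c_[xs,ys]); e=cv2.fitEllipse(h)
    c=at(f,*e[0],.012); pts=np.array([at(f,u,v,.012) for u,v in h[:,0]])
    print(f,'disc',np.round(e[0],1),c.round(4),'size',np.ptp(pts[:,0]).round(3),np.ptp(pts[:,1]).round(3))
for f,w in(('scene0.png',(150,212,175,235)),('side0.png',(258,160,280,180))):
    k,xs,ys=seg(f,(100,120,40),(130,255,255),w); print('knob',xs.mean(),ys.mean(),at(f,xs.mean(),ys.mean(),.028).round(4))
for f,w in(('scene0.png',(370,165,395,195)),('side0.png',(258,275,285,303))):
    k,xs,ys=seg(f,(170,120,60),(180,255,255),w); k2,x2,y2=seg(f,(0,150,60),(4,255,255),w)
    xs=np.r_[xs,x2];ys=np.r_[ys,y2]; print('pin',len(xs),xs.mean(),ys.mean(),at(f,xs.mean(),ys.mean(),.062).round(4), ys.min(),ys.max())
# lug / case from side: yellow corners
k,xs,ys=seg('side0.png',(20,120,80),(35,255,255),(180,120,275,255)); print('yellow',xs.min(),xs.max(),ys.min(),ys.max())
k,xs,ys=seg('side0.png',(105,120,40),(125,255,255),(225,200,262,228)); print('pot',xs.min(),xs.max(),ys.min(),ys.max(), at('side0.png',(xs.min()+xs.max())/2,ys.min()+7,.048).round(4))
a=cv2.imread('pics/side0.png')[115:325,175:335]; cv2.imwrite('pics/c.png',cv2.resize(a,(456,600),interpolation=cv2.INTER_CUBIC))
E
```

```text
scene0.png disc [161.4 227.4] [ 0.4913 -0.3004  0.012 ] size 0.081 0.08
scene0.png disc [153.8 188.7] [ 0.341  -0.3257  0.012 ] size 0.114 0.113
side0.png disc [267.9 174.2] [ 0.4879 -0.2968  0.012 ] size 0.08 0.08
side0.png disc [313.  171.1] [ 0.3392 -0.3274  0.012 ] size 0.111 0.117
knob 160.05084745762713 222.6271186440678 [ 0.4887 -0.3008  0.028 ]
knob 268.04651162790697 169.32558139534885 [ 0.4879 -0.301   0.028 ]
pin 89 381.30337078651684 181.0 [0.4686 0.2935 0.062 ] 174 186
pin 153 269.52287581699346 289.640522875817 [0.4608 0.3052 0.062 ] 280 297
yellow 186 268 124 252
pot 229 256 206 222 [ 0.5473 -0.0114  0.048 ]
```

View pics/c.png

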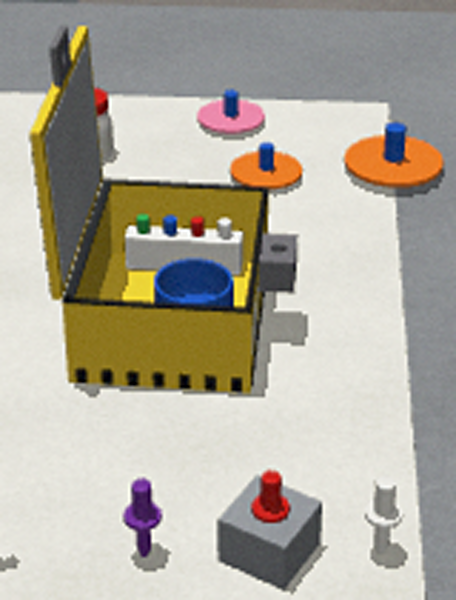

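Crop: the pot mouth is centred at about side (243,214), inside the case. The red pin is upright in the stand, and the lug sits on the robot side. The smaller orange disc spans about 82 mm (84 nominal), so it's the right one. I'll move over the case with the tool squared up, then take one wrist picture of everything.

arm_command(delta_rot=[[0, 0, -15.2], [0, 0, -15.2], [0, 0, -15.2], [0, 0, -15.2], [0, 0, -15.2], [0, 0, -15.2], [0, 0, -15.2], [0, 0, -15.2], [0, 0, -15.2], [0, 0, -15.2], [0, 0, -15.2], [0, 0, -15.2]], delta_pos=[[-0.405, -0.514, -0.161], [-0.405, -0.514, -0.161], [-0.405, -0.514, -0.161], [-0.405, -0.514, -0.161], [-0.405, -0.514, -0.161], [-0.405, -0.514, -0.161], [-0.405, -0.514, -0.161], [-0.405, -0.514, -0.161], [-0.405, -0.514, -0.161], [-0.405, -0.514, -0.161], [-0.405, -0.514, -0.161], [-0.405, -0.514, -0.161]], gripper=[-1, -1, -1, -1, -1, -1, -1, -1, -1, -1, -1, -1])

```text
time: 1.15
position: [0.3538, 0.1543, 0.3097]
tool_rot: [0.0, 1.0, 0.0, 0.0]
ft_force: [1.9, 0.5, -0.6]
grip_width: 0.087
grip_force: 0.0
```

```bash
python3 - <<'E'
from h import *
print(tool().round(4).tolist(), plan([.42,0,.35]))
E
```

```text
[[-1.0, 0.0002, 0.0003, 0.3538], [0.0002, 1.0, 0.0001, 0.1543], [-0.0003, 0.0001, -1.0, 0.3097], [0.0, 0.0, 0.0, 1.0]] [-0.0662 -0.1543 -0.0403]
```

arm_command(delta_rot=[[0, 0, 0], [0, 0, 0], [0, 0, 0], [0, 0, 0], [0, 0, 0], [0, 0, 0]], delta_pos=[[-0.06, -0.13, -0.04], [-0.06, -0.13, -0.04], [-0.06, -0.13, -0.04], [-0.06, -0.13, -0.04], [-0.06, -0.13, -0.04], [-0.06, -0.13, -0.04]], gripper=[-1, -1, -1, -1, -1, -1])

```text
time: 1.65
position: [0.4141, 0.0252, 0.3491]
tool_rot: [0.002, 1.0, 0.0, -0.0]
ft_force: [-0.8, -0.5, 0.1]
grip_width: 0.0871
grip_force: 0.0
```

```bash
python3 - <<'E'
from h import *
shot('wrist','w1.png')
a=cv2.imread('pics/w1.png'); cv2.imwrite('pics/w1b.png',cv2.resize(a,(800,600),interpolation=cv2.INTER_CUBIC)); print(tool()[:3,3])
for n,p in dict(cover=(.489,-.3,.012),pot=(.547,-.011,.048),pin=(.465,.3,.083),lug=(.465,0,.09)).items(): print(n,proj('w1.png',p).round(1))
E
```

```text
[0.4131835  0.02620219 0.34872884]
cover [ 95.6 195.8]
pot [233.6 231.6]
pin [408.9 192.6]
lug [237.6 194. ]
```

View pics/w1b.png

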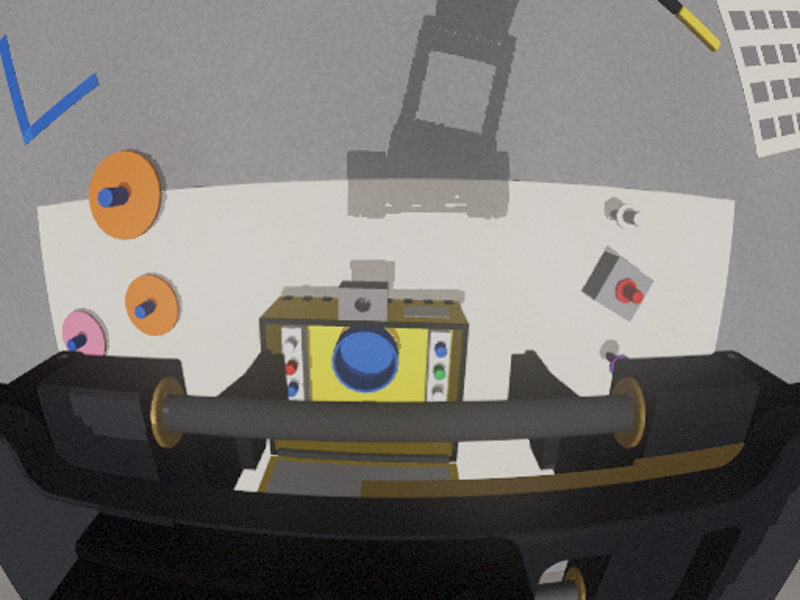

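Wrist view (800-wide): cover at (152,304), pot mouth at (366,358), lug hole at (363,304), red pin at (630,291). The case front rim runs from (262,320) to (467,324). The camera is on the robot side, as expected.

```bash
python3 - <<'E'
from h import *
f='w1.png'; s=1.5625
def fit(P): # circle LSQ
    A=np.c_[2*P[:,:2],np.ones(len(P))]; x=np.linalg.lstsq(A,(P[:,:2]**2).sum(1),rcond=None)[0]; return x[:2].round(4),np.sqrt(x[2]+x[:2]@x[:2]).round(4)
def circ(lo,hi,win,z,half=None):
    k,xs,ys=seg(f,lo,hi,win); k=cv2.morphologyEx(k,cv2.MORPH_CLOSE,np.ones((5,5)))
    c=max(cv2.findContours(k,0,cv2.CHAIN_APPROX_NONE)[0],key=cv2.contourArea); h=cv2.convexHull(c)[:,0]
    P=np.array([at(f,u,v,z) for u,v in h]); return fit(P)
print('cover',circ((3,150,90),(20,255,255),(75,170,120,220),.012))
print('pot',circ((100,100,40),(130,255,255),(205,200,262,256),.048))
im=cv2.cvtColor(cv2.imread('pics/'+f),cv2.COLOR_BGR2GRAY)
w=im[185:203,222:243]; ys,xs=np.nonzero(w<60); print('lug hole px',xs.mean()+222,ys.mean()+185,len(xs),at(f,xs.mean()+222,ys.mean()+185,.09).round(4))
k,xs,ys=seg(f,(170,120,60),(180,255,255),(390,170,420,205)); k2,x2,y2=seg(f,(0,150,60),(4,255,255),(390,170,420,205))
k|=k2; c=cv2.findContours(k,0,cv2.CHAIN_APPROX_NONE)[0]; P=np.vstack(c)[:,0]; 
print('pin bbox',P.min(0),P.max(0),'grip top', at(f,637/s,296/s,.08).round(4),'flange',at(f,627/s,290/s,.05).round(4))
a,b=at(f,262/s,320/s,.093),at(f,467/s,324/s,.093); print('front edge',a.round(4),b.round(4),'yaw',np.degrees(np.arctan2(-(b-a)[0],(b-a)[1])).round(2), np.linalg.norm(b-a).round(4))
for n,p in dict(pt=(.467,.301,.08),cover=(.489,-.3,.034)).items(): print(n,(proj(f,p)*s).round(1))
E
```

```text
cover (array([ 0.4881, -0.2986]), np.float64(0.0404))
pot (array([ 0.5468, -0.0119]), np.float64(0.0379))
lug hole px nan nan 0 [nan nan nan]
pin bbox [395 179] [410 193] grip top [0.4601 0.2984 0.08  ] flange [0.4605 0.3006 0.05  ]
front edge [ 0.4821 -0.1153  0.093 ] [0.4867 0.0981 0.093 ] yaw -1.25 0.2134
pt [638.2 301.9]
cover [141.3 310.6]<stdin>:12: RuntimeWarning: Mean of empty slice.
  ret = ret.dtype.type(ret / rcount)
```

arm_command(delta_rot=[[0, 0, 0], [0, 0, 0], [0, 0, 0], [0, 0, 0], [0, 0, 0], [0, 0, 0], [0, 0, 0], [0, 0, 0], [0, 0, 0], [0, 0, 0], [0, 0, 0], [0, 0, 0]], delta_pos=[[-0.075, -0.326, 0.22], [-0.075, -0.326, 0.22], [-0.075, -0.326, 0.22], [-0.075, -0.326, 0.22], [-0.075, -0.326, 0.22], [-0.075, -0.326, 0.22], [-0.075, -0.326, 0.22], [-0.075, -0.326, 0.22], [-0.075, -0.326, 0.22], [-0.075, -0.326, 0.22], [-0.075, -0.326, 0.22], [-0.075, -0.326, 0.22]], gripper=[-1, -1, -1, -1, -1, -1, -0.5, -0.5, -0.5, -0.5, -0.5, -0.5])

```text
time: 2.7
position: [0.4881, -0.2982, 0.1276]
tool_rot: [0.0, 1.0, 0.002, -0.001]
ft_force: [-1.4, -0.0, 1.0]
grip_width: 0.0663
grip_force: 0.0
```

```bash
python3 - <<'E'
from h import *
f='w1.png'; s=1.5625
print('lug',at(f,363/s,304/s,.09).round(4))
shot('wrist','w2.png'); f='w2.png'
print(tool().round(4).tolist())
k,xs,ys=seg(f,(3,150,90),(20,255,255),(0,0,512,384)); n,l,st,ce=cv2.connectedComponentsWithStats(k)
p=proj(f,(.4885,-.2995,.012)); print('exp',p, [(st[i].tolist(),at(f,*ce[i],.012).round(4)) for i in range(1,n) if st[i][4]>100])
k,xs,ys=seg(f,(100,120,40),(130,255,255),(0,0,512,384)); n,l,st,ce=cv2.connectedComponentsWithStats(k)
print('knobexp',proj(f,(.4885,-.2995,.028)), [(st[i].tolist(),at(f,*ce[i],.03).round(4)) for i in range(1,n) if st[i][4]>60])
E
```

```text
lug [ 0.4659 -0.0084  0.09  ]
[[-1.0, -0.0007, -0.002, 0.4882], [-0.0007, 1.0, 0.0026, -0.2976], [0.002, 0.0026, -1.0, 0.1286], [0.0, 0.0, 0.0, 1.0]]
exp [251.49663197 184.38683351] [([174, 0, 111, 100, 8014], array([ 0.3435, -0.3224,  0.012 ])), ([215, 146, 75, 75, 3953], array([ 0.4857, -0.2984,  0.012 ]))]
knobexp [251.41323982 188.01984857] [([212, 24, 25, 23, 456], array([ 0.3333, -0.326 ,  0.03  ])), ([441, 204, 57, 36, 1191], array([ 0.5288, -0.0154,  0.03  ]))]
```

The disc is where I expected it, within 1 mm. Descending to grasp.

arm_command(delta_rot=[[0, 0, 0], [0, 0, 0], [0, 0, 0], [0, 0, 0], [0, 0, 0], [0, 0, 0], [0, 0, 0], [0, 0, 0], [0, 0, 0], [0, 0, 0], [0, 0, 0], [0, 0, 0]], delta_pos=[[0, -0.001, 0.04], [0, -0.001, 0.075], [0, -0.001, 0.1], [0, -0.001, 0.11], [0, -0.001, 0.11], [0, -0.001, 0.11], [0, -0.001, 0.11], [0, -0.001, 0.11], [0, -0.001, 0.11], [0, -0.001, 0.11], [0, -0.001, 0.11], [0, -0.001, 0.11]], gripper=[-0.5, -0.5, -0.5, -0.5, -0.5, 1, 1, 1, 1, 1, 1, 1], grip_force=25)

```text
time: 3.75
position: [0.4887, -0.3012, 0.0196]
tool_rot: [0.0, 1.0, -0.0, 0.0]
ft_force: [-0.0, 0.5, 0.0]
grip_width: 0.0267
grip_force: 0.0
```

arm_command(delta_rot=[[0, 0, 0], [0, 0, 0], [0, 0, 0], [0, 0, 0], [0, 0, 0], [0, 0, 0], [0, 0, 0], [0, 0, 0], [0, 0, 0]], delta_pos=[[0, 0, 0], [0, 0, 0], [0, 0, 0], [0, 0, -0.03], [0, 0, -0.07], [0, 0, -0.11], [0, 0, -0.15], [0, 0, -0.16], [0, 0, -0.16]], gripper=[1, 1, 1, 1, 1, 1, 1, 1, 1])

```text
time: 4.5
position: [0.4908, -0.3028, 0.1832]
tool_rot: [0.0, 1.0, -0.003, 0.003]
ft_force: [-0.3, 0.1, -0.4]
grip_width: -0.0
grip_force: 0.0
```

```bash
python3 - <<'E'
from h import *
o=status.get_obs(); print(o['grip_width'],o['grip_force'],o['ft_force'],tool()[:3,3])
print(plan([.5468,-.0119,.18]), np.round(tool()[:3,:3],3).tolist())
shot('wrist','w3.png'); f='w3.png'
k,xs,ys=seg(f,(3,150,90),(20,255,255),(150,100,400,384)); h=cv2.convexHull(np.c_[xs,ys])[:,0]; z=tool()[2,3]-.0196+.012
P=np.array([at(f,u,v,z) for u,v in h]); print('held disc x',P[:,0].min(),P[:,0].max(),'y',P[:,1].min(),P[:,1].max(),h.min(0),h.max(0))
E
```

```text
-4.510233413915362e-05 0.0 [-0.25385784  0.0683587  -0.36667471] [ 0.49081786 -0.30283877  0.18321072]
[-0.0559  0.291   0.0018] [[-1.0, 0.0, 0.007], [0.0, 1.0, -0.006], [-0.007, -0.006, -1.0]]
held disc x 0.43326055611021 0.47851099172213857 y -0.32145289061196913 -0.27717303287896694 [226 138] [289 201]
```

View pics/w3.png

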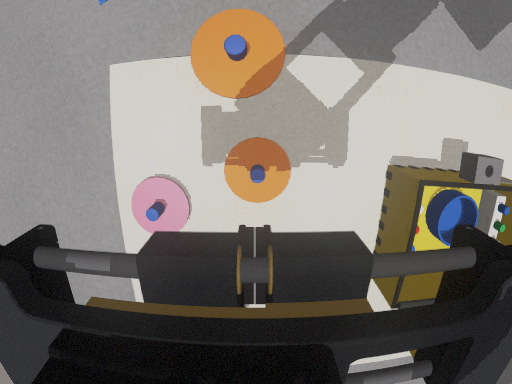

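Wrist view: the fingers are shut and empty. The cover is still on the table, disc centre (257,170) and knob at (258,172). I'll check whether it moved or the camera geometry is off.

```bash
python3 - <<'E'
from h import *
f='w3.png'; T=tool(); print(at(f,257.5,169.5,.012),'knob top',at(f,258,169,.043),'tcp px',proj(f,T[:3,3]),'8cm up',proj(f,T[:3,3]+[0,0,.019]))
shot('scene','s1.png'); shot('side','d1.png'); c=viewer.camera('wrist'); print(np.array(c['mount']).round(4).tolist())
for f,w in(('s1.png',(140,205,185,245)),('d1.png',(245,160,290,187))):
    k,xs,ys=seg(f,(3,150,90),(20,255,255),w); h=cv2.convexHull(np.c_[xs,ys]); e=cv2.fitEllipse(h); print(f,e[0],at(f,*e[0],.012).round(4))
E
```

```text
[ 0.48695402 -0.29854563  0.012     ] knob top [ 0.48029115 -0.29814028  0.043     ] tcp px [254.52542777 218.65206968] 8cm up [254.37947552 228.94415632]
[[0.0007, -0.9625, -0.2713, 0.0742], [1.0, 0.0006, 0.0006, 0.0011], [-0.0004, -0.2713, 0.9625, -0.1948], [0.0, 0.0, 0.0, 1.0]]
s1.png (161.38682556152344, 227.37649536132812) [ 0.4913 -0.3005  0.012 ]
d1.png (267.9864501953125, 174.13546752929688) [ 0.4877 -0.2972  0.012 ]
```

The cover hasn't moved, so the fingers probably weren't shut yet when I lifted. Retrying, and this time I'll read the width before lifting.

arm_command(delta_rot=[[0, 0, 0], [0, 0, 0], [0, 0, 0], [0, 0, 0], [0, 0, 0], [0, 0, 0], [0, 0, 0], [0, 0, 0], [0, 0, 0], [0, 0, 0], [0, 0, 0]], delta_pos=[[0, 0, 0], [0, 0, 0], [0, 0, 0], [0, 0, 0], [0, 0, 0], [0, 0, 0.04], [0, 0, 0.08], [0, 0, 0.12], [0, 0, 0.155], [0, 0, 0.161], [0, 0, 0.161]], gripper=[-0.3, -0.3, -0.3, -0.3, -0.3, -0.3, -0.3, -0.3, -0.3, -0.3, -0.3])

```text
time: 5.62
position: [0.4871, -0.2995, 0.0159]
tool_rot: [0.0, 1.0, 0.002, -0.002]
ft_force: [0.7, 0.0, 0.4]
grip_width: 0.0557
grip_force: 0.0
```

arm_command(delta_rot=[[0, 0, 0], [0, 0, 0], [0, 0, 0], [0, 0, 0], [0, 0, 0], [0, 0, 0], [0, 0, 0], [0, 0, 0], [0, 0, 0], [0, 0, 0]], delta_pos=[[0, 0, 0], [0, 0, 0], [0, 0, 0], [0, 0, 0], [0, 0, 0], [0, 0, 0], [0, 0, 0], [0, 0, 0], [0, 0, 0], [0, 0, 0]], gripper=[1, 1, 1, 1, 1, 1, 1, 1, 1, 1], grip_force=25)

```text
time: 6.45
position: [0.4886, -0.3009, 0.0181]
tool_rot: [0.0, 1.0, 0.0, -0.0]
ft_force: [-0.4, -0.0, -0.4]
grip_width: 0.0027
grip_force: 0.0
```

```bash
python3 - <<'E'
from h import *
shot('scene','s2.png'); shot('side','d2.png'); shot('wrist','w4.png')
a=cv2.imread('pics/s2.png')[150:280,90:250]; b=cv2.imread('pics/d2.png')[60:190,200:360]; w=cv2.imread('pics/w4.png')[130:330,155:355]
cv2.imwrite('pics/v2.png',np.hstack([cv2.resize(x,(x.shape[1]*y,x.shape[0]*y),interpolation=cv2.INTER_CUBIC)[:320] for x,y in((a,2),(b,2))]) )
v=cv2.imread('pics/v2.png'); v=cv2.resize(v,(640,v.shape[0])); w=cv2.resize(w,(300,300)); c=np.zeros((v.shape[0]+300,640,3),np.uint8); c[:v.shape[0]]=v; c[v.shape[0]:,:300]=w; cv2.imwrite('pics/v2.png',c)
p=tool()[:3,3]; print([ (proj(f,p)-np.array(o)) for f,o in(('s2.png',(90,150)),('d2.png',(200,60)))])
E
```

```text
[array([70.78254069, 75.09508911]), array([ 67.78739604, 111.97625347])]
```

View pics/v2.png

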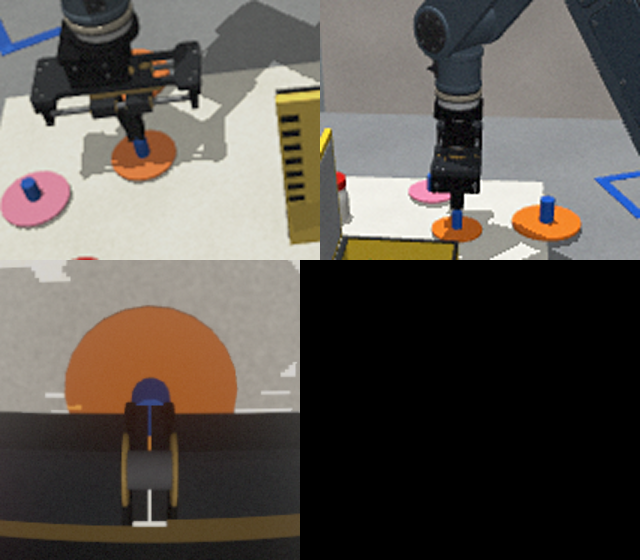

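The view shows the shut fingertips ending just above the knob top. In the side crop the tip is at about (457,208) and the projected TCP is at (456,224). So the real tip is higher than the reported TCP. I'll measure by how much.

```bash
python3 - <<'E'
from h import *
p=tool()[:3,3]; print(p,status.get_obs()['grip_width'])
for dz in(0,.01,.02,.025,.03,.04,.05): q=p+[0,0,dz]; e=q+[-.0095,0,0]; print(dz,proj('d2.png',q).round(1),proj('s2.png',q).round(1),'wrist ctr/edge',proj('w4.png',q).round(1),proj('w4.png',e).round(1))
im=cv2.imread('pics/d2.png'); u=int(round(proj('d2.png',p)[0])); print([(v,im[v,u+0].tolist()) for v in range(155,178)])
im=cv2.imread('pics/w4.png'); print([(v,im[v,249].tolist()) for v in range(210,236,2)])
E
```

```text
[ 0.48860392 -0.30088229  0.01807377] 0.0007116739450631259
0 [267.8 172. ] [160.8 225.1] wrist ctr/edge [252.5 222.1] [252.5 209.2]
0.01 [267.8 169.3] [160.  222.6] wrist ctr/edge [252.4 227.4] [252.4 214. ]
0.02 [267.9 166.6] [159.2 220. ] wrist ctr/edge [252.4 233.2] [252.3 219.3]
0.025 [267.9 165.3] [158.8 218.7] wrist ctr/edge [252.3 236.4] [252.3 222.1]
0.03 [267.9 163.9] [158.4 217.4] wrist ctr/edge [252.3 239.7] [252.2 225.1]
0.04 [268.  161.2] [157.6 214.8] wrist ctr/edge [252.2 246.8] [252.1 231.6]
0.05 [268.  158.5] [156.8 212.1] wrist ctr/edge [252.1 254.7] [252.  238.8]
[(155, [23, 20, 21]), (156, [10, 10, 13]), (157, [18, 18, 17]), (158, [14, 16, 4]), (159, [14, 11, 14]), (160, [5, 7, 9]), (161, [8, 15, 14]), (162, [14, 13, 15]), (163, [7, 4, 3]), (164, [30, 19, 11]), (165, [121, 55, 20]), (166, [130, 63, 25]), (167, [118, 57, 24]), (168, [119, 57, 19]), (169, [118, 57, 21]), (170, [118, 54, 18]), (171, [121, 58, 20]), (172, [115, 52, 13]), (173, [124, 56, 21]), (174, [103, 61, 43]), (175, [41, 81, 156]), (176, [29, 85, 165]), (177, [21, 81, 158])]
[(210, [59, 66, 103]), (212, [76, 48, 53]), (214, [80, 52, 58]), (216, [80, 50, 55]), (218, [81, 50, 54]), (220, [80, 46, 51]), (222, [83, 54, 56]), (224, [101, 59, 55]), (226, [128, 70, 57]), (228, [24, 32, 50]), (230, [20, 24, 45]), (232, [19, 31, 41]), (234, [27, 34, 48])]
```

Both views put the real tip about 30 mm above the reported TCP. A gentle touch-down with shut fingers on the knob top (z = 43 mm) will calibrate it.

arm_command(delta_rot=[[0, 0, 0], [0, 0, 0], [0, 0, 0], [0, 0, 0]], delta_pos=[[0, 0, 0.001], [0, 0, 0.002], [0, 0, 0.003], [0, 0, 0.003]], gripper=[1, 1, 1, 1])

```text
time: 6.93
position: [0.4885, -0.3008, 0.0149]
tool_rot: [0.0, 1.0, 0.0, -0.0]
ft_force: [0.4, 0.1, -0.2]
grip_width: 0.0004
grip_force: 0.0
```

arm_command(delta_rot=[[0, 0, 0], [0, 0, 0], [0, 0, 0], [0, 0, 0]], delta_pos=[[0, 0, 0.001], [0, 0, 0.002], [0, 0, 0.003], [0, 0, 0.003]], gripper=[1, 1, 1, 1])

```text
time: 7.27
position: [0.4885, -0.3008, 0.012]
tool_rot: [0.0, 1.0, 0.0, -0.0]
ft_force: [-0.8, -1.1, -0.4]
grip_width: 0.0004
grip_force: 0.0
```

arm_command(delta_rot=[[0, 0, 0], [0, 0, 0], [0, 0, 0], [0, 0, 0]], delta_pos=[[0, 0, 0.001], [0, 0, 0.002], [0, 0, 0.003], [0, 0, 0.003]], gripper=[1, 1, 1, 1])

```text
time: 7.6
position: [0.4888, -0.301, 0.0106]
tool_rot: [0.0, 1.0, -0.0, 0.0]
ft_force: [-1.9, 1.2, 9.4]
grip_width: 0.0006
grip_force: 4.8
```

```bash
python3 - <<'E'
from h import *
shot('wrist','w5.png'); shot('side','d5.png'); o=status.get_obs(); print(o['position'],o['ft_force'],o['q'])
a=cv2.imread('pics/w5.png')[150:290,180:330]; b=cv2.imread('pics/d5.png')[130:190,235:300]
cv2.imwrite('pics/v5.png',np.hstack([cv2.resize(a,(400,373),interpolation=cv2.INTER_CUBIC),cv2.resize(b,(400,373),interpolation=cv2.INTER_CUBIC)]))
for f in('w5.png','d5.png'):
  im=cv2.imread('pics/'+f); print(f,[(v,im[v,252 if f[0]=='w' else 268].tolist()) for v in (range(206,236,2) if f[0]=='w' else range(158,178))])
E
```

```text
[ 0.48877394 -0.30100788  0.01061458] [-2.40289752  1.28413313  9.65400009] [-7.46526749e-01  7.18280005e-01  1.69374894e+00 -1.43384057e-04
  7.28934746e-01 -2.31687065e+00]
w5.png [(206, [45, 96, 169]), (208, [41, 94, 167]), (210, [46, 95, 166]), (212, [76, 54, 71]), (214, [81, 48, 55]), (216, [77, 47, 53]), (218, [81, 48, 54]), (220, [78, 41, 46]), (222, [84, 52, 53]), (224, [82, 49, 54]), (226, [85, 51, 52]), (228, [24, 32, 51]), (230, [21, 27, 43]), (232, [24, 24, 47]), (234, [20, 28, 44])]
d5.png [(158, [22, 16, 16]), (159, [19, 17, 19]), (160, [17, 20, 18]), (161, [21, 21, 22]), (162, [8, 5, 8]), (163, [4, 3, 4]), (164, [17, 14, 15]), (165, [11, 12, 16]), (166, [38, 23, 17]), (167, [116, 54, 9]), (168, [120, 54, 24]), (169, [122, 58, 24]), (170, [117, 53, 17]), (171, [119, 54, 27]), (172, [116, 54, 15]), (173, [118, 52, 12]), (174, [100, 58, 42]), (175, [42, 82, 156]), (176, [16, 80, 159]), (177, [27, 82, 162])]
```

View pics/v5.png

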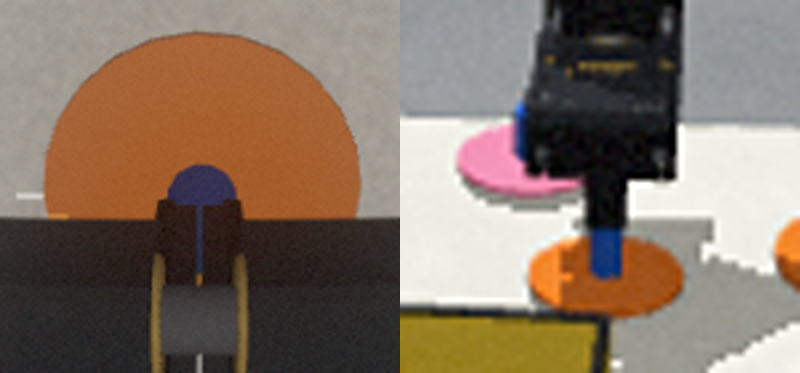

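Shut tips touch the knob top (43 mm) at a reported TCP z of about 0.011. The side crop agrees: the finger bottom meets the knob top at (607,228), centred. So the real fingertips end 32 mm above the reported TCP, and I'll use that offset everywhere. Next I open, go down to a real tip height of about 17 mm, and close.

arm_command(delta_rot=[[0, 0, 0], [0, 0, 0], [0, 0, 0], [0, 0, 0], [0, 0, 0], [0, 0, 0], [0, 0, 0], [0, 0, 0], [0, 0, 0], [0, 0, 0], [0, 0, 0], [0, 0, 0]], delta_pos=[[0, 0, -0.01], [0, 0, -0.01], [0, 0, -0.01], [0, 0, -0.01], [0, 0, -0.01], [0, 0, -0.01], [0, 0, -0.01], [0, 0, 0], [0, 0, 0.01], [0, 0, 0.02], [0, 0, 0.024], [0, 0, 0.024]], gripper=[-0.05, -0.05, -0.05, -0.05, -0.05, -0.05, -0.05, -0.05, -0.05, -0.05, -0.05, -0.05])

```text
time: 8.7
position: [0.4875, -0.2999, -0.0168]
tool_rot: [0.0, 1.0, 0.001, -0.001]
ft_force: [-0.1, 0.6, 0.6]
grip_width: 0.0455
grip_force: 0.0
```

arm_command(delta_rot=[[0, 0, 0], [0, 0, 0], [0, 0, 0], [0, 0, 0], [0, 0, 0], [0, 0, 0], [0, 0, 0], [0, 0, 0]], delta_pos=[[0, 0, 0], [0, 0, 0], [0, 0, 0], [0, 0, 0], [0, 0, 0], [0, 0, 0], [0, 0, 0], [0, 0, 0]], gripper=[1, 1, 1, 1, 1, 1, 1, 1], grip_force=25)

```text
time: 9.37
position: [0.4889, -0.3011, -0.0144]
tool_rot: [0.0, 1.0, -0.0, 0.0]
ft_force: [0.5, 0.1, 2.5]
grip_width: 0.0172
grip_force: 25.0
```

Grasped (17.2 mm, 25 N). Lifting and carrying it over the pot.

arm_command(delta_rot=[[0, 0, 0], [0, 0, 0], [0, 0, 0], [0, 0, 0], [0, 0, 0], [0, 0, 0], [0, 0, 0], [0, 0, 0], [0, 0, 0], [0, 0, 0], [0, 0, 0], [0, 0, 0]], delta_pos=[[0, 0, -0.03], [0, 0, -0.07], [0, 0, -0.11], [0, 0, -0.145], [-0.008, 0.04, -0.145], [-0.016, 0.08, -0.145], [-0.024, 0.12, -0.145], [-0.032, 0.16, -0.145], [-0.04, 0.2, -0.145], [-0.048, 0.24, -0.145], [-0.056, 0.275, -0.145], [-0.058, 0.289, -0.145]], gripper=[1, 1, 1, 1, 1, 1, 1, 1, 1, 1, 1, 1])

```text
time: 10.37
position: [0.5468, -0.0074, 0.1301]
tool_rot: [-0.001, 1.0, 0.001, -0.0]
ft_force: [0.1, 0.6, -0.3]
grip_width: 0.0171
grip_force: 25.0
```

arm_command(delta_rot=[[0, 0, 0], [0, 0, 0], [0, 0, 0]], delta_pos=[[0, 0, 0], [0, 0, 0], [0, 0, 0]], gripper=[1, 1, 1])

```text
time: 10.62
position: [0.5466, -0.0127, 0.1301]
tool_rot: [0.0, 1.0, -0.0, -0.0]
ft_force: [0.4, -0.3, -0.7]
grip_width: 0.0174
grip_force: 25.0
```

```bash
python3 - <<'E'
from h import *
o=status.get_obs(); T=tool(); print(o['grip_width'],T.round(4).tolist(),plan([.547,-.012,.0256]))
shot('wrist','w6.png'); f='w6.png'; zc=T[2,3]+.0144+.012
k,xs,ys=seg(f,(3,150,60),(20,255,255),(0,0,512,384)); n,l,st,ce=cv2.connectedComponentsWithStats(k); i=max(range(1,n),key=lambda i:st[i][4])
ys,xs=np.nonzero(l==i); h=cv2.convexHull(np.c_[xs,ys])[:,0]; h=h[h[:,1]<st[i][1]+30]
P=np.array([at(f,u,v,zc) for u,v in h]); A=np.c_[2*P[:,:2],np.ones(len(P))]; x=np.linalg.lstsq(A,(P[:,:2]**2).sum(1),rcond=None)[0]
print(st[i],'cover centre',x[:2],'r',np.sqrt(x[2]+x[:2]@x[:2]))
E
```

```text
0.01737594881766428 [[-1.0, 0.0006, -0.0003, 0.5466], [0.0006, 1.0, -0.0005, -0.0127], [0.0003, -0.0005, -1.0, 0.1301], [0.0, 0.0, 0.0, 1.0]] [-0.0004  0.0007  0.1045]
[ 188  169  133   79 6539] cover centre [ 0.54554699 -0.01144061] r 0.04167240881337323
```

arm_command(delta_rot=[[0, 0, 0], [0, 0, 0], [0, 0, 0], [0, 0, 0], [0, 0, 0], [0, 0, 0], [0, 0, 0], [0, 0, 0], [0, 0, 0]], delta_pos=[[-0.001, 0, 0.03], [-0.001, 0, 0.06], [-0.001, 0, 0.08], [-0.001, 0, 0.09], [-0.001, 0, 0.097], [-0.001, 0, 0.101], [-0.001, 0, 0.103], [-0.001, 0, 0.104], [-0.001, 0, 0.104]], gripper=[1, 1, 1, 1, 1, 1, 1, 1, 1])

```text
time: 11.42
position: [0.5485, -0.0122, 0.027]
tool_rot: [0.0, 1.0, -0.0, 0.001]
ft_force: [-0.4, -0.3, -1.1]
grip_width: 0.017
grip_force: 25.0
```

arm_command(delta_rot=[[0, 0, 0], [0, 0, 0], [0, 0, 0], [0, 0, 0], [0, 0, 0], [0, 0, 0], [0, 0, 0], [0, 0, 0]], delta_pos=[[0.0, 0, 0.001], [0.0, 0, 0.001], [0.0, 0, 0.001], [0, 0, 0.001], [0, 0, 0.001], [0, 0, 0.001], [0, 0, 0.001], [0, 0, 0.001]], gripper=[1, 1, 1, -0.05, -0.05, -0.05, -0.05, -0.05])

```text
time: 12.08
position: [0.5479, -0.012, 0.0253]
tool_rot: [0.0, 1.0, 0.0, 0.0]
ft_force: [-0.2, -0.1, -0.6]
grip_width: 0.0412
grip_force: 0.0
```

arm_command(delta_rot=[[0, 0, 0], [0, 0, 0], [0, 0, 0], [0, 0, 0], [0, 0, 0], [0, 0, 0], [0, 0, 0], [0, 0, 0], [0, 0, 0], [0, 0, 0], [0, 0, 0]], delta_pos=[[0, 0, -0.01], [0, 0, -0.03], [0, 0, -0.07], [0, 0, -0.11], [0, 0, -0.15], [0, 0, -0.19], [0, 0, -0.23], [0, 0, -0.27], [0, 0, -0.28], [0, 0, -0.28], [0, 0, -0.28]], gripper=[-0.05, -0.05, -0.05, -0.05, 0.5, 0.9, 0.9, 0.9, 0.9, 0.9, 0.9])

```text
time: 13.0
position: [0.5473, -0.0118, 0.3055]
tool_rot: [0.0, 1.0, -0.0, 0.0]
ft_force: [-0.7, -0.4, -1.3]
grip_width: 0.0084
grip_force: 0.0
```

```bash
python3 - <<'E'
from h import *
T=tool(); print(T.round(4).tolist()); shot('wrist','w7.png'); shot('side','d7.png'); f='w7.png'
k,xs,ys=seg(f,(3,150,60),(20,255,255),(180,120,340,300)); n,l,st,ce=cv2.connectedComponentsWithStats(k); i=max(range(1,n),key=lambda i:st[i][4])
ys,xs=np.nonzero(l==i); h=cv2.convexHull(np.c_[xs,ys])[:,0]; P=np.array([at(f,u,v,.052) for u,v in h]); A=np.c_[2*P[:,:2],np.ones(len(P))]; x=np.linalg.lstsq(A,(P[:,:2]**2).sum(1),rcond=None)[0]
print(st[i],'cover centre',x[:2],'r',np.sqrt(x[2]+x[:2]@x[:2]))
a=cv2.imread('pics/w7.png')[100:300,156:356]; b=cv2.imread('pics/d7.png')[110:260,180:300]
cv2.imwrite('pics/v7.png',np.hstack([cv2.resize(a,(400,400),interpolation=cv2.INTER_CUBIC),cv2.resize(b,(320,400),interpolation=cv2.INTER_CUBIC)]))
im=cv2.imread('pics/d7.png')
# lid from side view: project hypotheses
for n_,p in dict(hinge=(.652,-.012+.11,.093),edge=(.652-.005,.098,.263),tongue=(.646,.015,.30)).items(): print(n_,proj('d7.png',p)-[180,110])
E
```

```text
[[-1.0, 0.0005, 0.0007, 0.5473], [0.0005, 1.0, -0.0001, -0.0118], [-0.0007, -0.0001, -1.0, 0.3055], [0.0, 0.0, 0.0, 1.0]]
[ 228  135   54   54 2121] cover centre [ 0.54663112 -0.01046163] r 0.041508621440339566
hinge [ 17.60787616 110.92985505]
edge [15.3545456  51.93285226]
tongue [20.37181238 22.83758163]
```

View pics/v7.png

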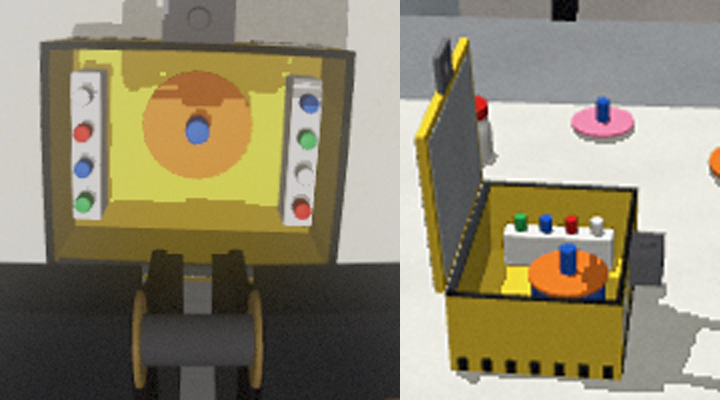

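The cover is seated and level: centre within 1.5 mm of the pot, left crop (197,125). The lid leans upright with its tongue at right crop (440,65). Now I go over the tongue, drop behind it and pull it towards the robot.

arm_command(delta_rot=[[0, 0, 0], [0, 0, 0], [0, 0, 0], [0, 0, 0], [0, 0, 0], [0, 0, 0], [0, 0, 0], [0, 0, 0], [0, 0, 0], [0, 0, 0], [0, 0, 0]], delta_pos=[[-0.03, 0, -0.01], [-0.07, 0, -0.015], [-0.11, 0, -0.015], [-0.15, 0, -0.015], [-0.165, 0, -0.015], [-0.165, 0, -0.015], [-0.165, 0, 0.0], [-0.165, 0, 0.03], [-0.165, 0, 0.055], [-0.165, 0, 0.062], [-0.165, 0, 0.062]], gripper=[1, 1, 1, 1, 1, 1, 1, 1, 1, 1, 1])

```text
time: 14.02
position: [0.7093, -0.0116, 0.2386]
tool_rot: [0.0, 1.0, 0.001, -0.005]
ft_force: [0.3, -0.1, 0.3]
grip_width: 0.0006
grip_force: 0.0
```

arm_command(delta_rot=[[0, 0, 0], [0, 0, 0], [0, 0, 0], [0, 0, 0], [0, 0, 0], [0, 0, 0], [0, 0, 0], [0, 0, 0], [0, 0, 0], [0, 0, 0], [0, 0, 0], [0, 0, 0]], delta_pos=[[0.012, 0, 0], [0.024, 0, 0], [0.036, 0, 0.001], [0.048, 0, 0.002], [0.06, 0, 0.004], [0.072, 0, 0.007], [0.084, 0, 0.01], [0.096, 0, 0.014], [0.108, 0, 0.018], [0.12, 0, 0.022], [0.132, 0, 0.026], [0.144, 0, 0.03]], gripper=[1, 1, 1, 1, 1, 1, 1, 1, 1, 1, 1, 1])

```text
time: 15.02
position: [0.5691, -0.0122, 0.2149]
tool_rot: [0.0, 1.0, -0.0, 0.002]
ft_force: [0.5, 1.1, -0.2]
grip_width: 0.0006
grip_force: 0.1
```

arm_command(delta_rot=[[0, 0, 0], [0, 0, 0], [0, 0, 0], [0, 0, 0], [0, 0, 0], [0, 0, 0], [0, 0, 0], [0, 0, 0], [0, 0, 0], [0, 0, 0], [0, 0, 0], [0, 0, 0]], delta_pos=[[0, 0, -0.03], [0, 0, -0.06], [0.01, 0.03, -0.06], [0.02, 0.06, -0.06], [0.035, 0.1, -0.05], [0.048, 0.14, -0.03], [0.06, 0.18, -0.01], [0.074, 0.22, 0.01], [0.088, 0.26, 0.03], [0.102, 0.295, 0.05], [0.106, 0.312, 0.065], [0.106, 0.312, 0.065]], gripper=[1, 1, 1, 0.0, -0.05, -0.05, -0.05, -0.05, -0.05, -0.05, -0.05, -0.05])

```text
time: 16.02
position: [0.4589, 0.3041, 0.1463]
tool_rot: [-0.002, 1.0, 0.0, -0.002]
ft_force: [-0.3, -0.6, 0.0]
grip_width: 0.0449
grip_force: 0.0
```

```bash
python3 - <<'E'
from h import *
T=tool(); print(T.round(4).tolist()); shot('wrist','w8.png'); shot('scene','s8.png'); f='w8.png'
print('bottle',at('scene0.png',432,275,0).round(3),at('side0.png',155,316,0).round(3))
e=proj(f,(.462,.300,.048)); print('exp',e); w=(int(e[0]-45),int(e[1]-45),int(e[0]+45),int(e[1]+45))
k=seg(f,(170,120,50),(180,255,255),w)[0]|seg(f,(0,150,50),(4,255,255),w)[0]
k=cv2.morphologyEx(k,cv2.MORPH_CLOSE,np.ones((3,3))); n,l,st,ce=cv2.connectedComponentsWithStats(k); i=max(range(1,n),key=lambda i:st[i][4]); print(st[i],ce[i])
# fit: match silhouette mask by model projection
ys,xs=np.nonzero(l==i); m=(l==i).astype(np.uint8)
t=np.linspace(0,2*np.pi,24,endpoint=False)
def model(x,y):
    g=np.zeros_like(m)
    for r,z0,z1 in((.015,.045,.050),(.008,.050,.080)):
        P=[proj(f,(x+r*np.cos(a),y+r*np.sin(a),z)) for z in(z0,z1) for a in t]; cv2.fillConvexPoly(g,cv2.convexHull(np.round(np.array(P)).astype(np.int32)),1)
    return g
best=max(((2*(g&m).sum()/(g.sum()+m.sum()),x,y) for x in np.arange(.45,.476,.001) for y in np.arange(.288,.312,.001) for g in[model(x,y)]))
print('pin fit',best)
v=cv2.resize(cv2.imread('pics/w8.png')[80:330,130:400],(432,400)); b=cv2.imread('pics/s8.png')[140:300,200:370]; cv2.imwrite('pics/v8.png',np.hstack([v,cv2.resize(b,(368,400))[:, :368]]))
E
```

```text
[[-1.0, -0.0042, -0.0048, 0.4589], [-0.0042, 1.0, 0.0005, 0.3041], [0.0048, 0.0005, -1.0, 0.1463], [0.0, 0.0, 0.0, 1.0]]
bottle [0.732 0.326 0.   ] [0.714 0.339 0.   ]
exp [248.96270092 191.03473912]
[257 191   6  11  42] [258.76190476 194.76190476]
pin fit (np.float64(0.10592686002522068), np.float64(0.47100000000000003), np.float64(0.307))
```

View pics/v8.png

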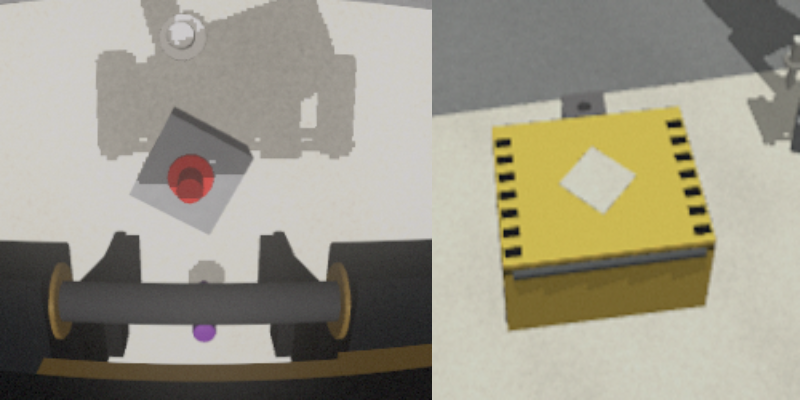

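The lid is shut in the right crop. In the left crop the pin flange is at (190,178), i.e. px (248.8,191.2), which matches the expected (0.462,0.300). I'll refine that with a wider colour range and measure the lid hole.

```bash
cat > fit.py <<'E'
from h import *
def fitpin(f,c,parts,rng=.012,win=45,shift=None):
    e=proj(f,c); w=tuple(int(v) for v in(e[0]-win,e[1]-win,e[0]+win,e[1]+win))
    k=seg(f,(165,90,40),(180,255,255),w)[0]|seg(f,(0,90,40),(8,255,255),w)[0]
    k=cv2.morphologyEx(k,cv2.MORPH_CLOSE,np.ones((3,3))); n,l,st,ce=cv2.connectedComponentsWithStats(k); i=max(range(1,n),key=lambda i:st[i][4]); m=(l==i).astype(np.uint8)
    t=np.linspace(0,2*np.pi,24,endpoint=False)
    def model(x,y):
        g=np.zeros_like(m)
        for r,z0,z1 in parts:
            P=[proj(f,(x+r*np.cos(a),y+r*np.sin(a),z)) for z in(z0,z1) for a in t]; cv2.fillConvexPoly(g,cv2.convexHull(np.round(np.array(P)).astype(np.int32)),1)
        return g
    R_=[(2*(g&m).sum()/(g.sum()+m.sum()),x,y) for x in np.arange(c[0]-rng,c[0]+rng,.001) for y in np.arange(c[1]-rng,c[1]+rng,.001) for g in[model(x,y)]]
    R_.sort(reverse=True); return R_[0][0],np.mean(R_[:5],0)[1:],st[i]
E
python3 - <<'E'
from fit import *
shot('wrist','w9.png'); T=tool(); print(T.round(4).tolist())
P=((.015,.045,.050),(.008,.050,.080))
for f in('w8.png','w9.png'): print(fitpin(f,(.462,.3,.048),P))
# lid hole in scene8: crop (584,105)
u,v=200+(584-432)*170/368,140+105*.4; print(u,v,at('s8.png',u,v,.102).round(4))
im=cv2.cvtColor(cv2.imread('pics/s8.png'),cv2.COLOR_BGR2GRAY); print(im[176:190,258:284])
print(plan([.462,.3,.02]))
E
```

```text
[[-1.0, -0.0012, 0.0018, 0.4636], [-0.0012, 1.0, -0.0, 0.3004], [-0.0018, -0.0, -1.0, 0.1492], [0.0, 0.0, 0.0, 1.0]]
(np.float64(0.9305263157894736), array([0.4612, 0.2996]), array([235, 177,  29,  30, 663], dtype=int32))
(np.float64(0.9294369208838203), array([0.4616, 0.2998]), array([238, 173,  28,  30, 652], dtype=int32))
270.2173913043478 182.0 [ 0.4639 -0.0095  0.102 ]
[[126 127 125 125 125 127 129 125 125 124 123 122 122 121 114 118 119 117
  117 116 112 116 119 124 132 139]
 [129 127 123 118 122 120 119 114 113 114 113 114 111 111 108 111 108 109
  109 108 110 151 184 184 184 184]
 [127 119 112 110 111 109 110 108 107 107 106 106 106 108 107 109 106 108
  105 106 113 165 204 203 203 203]
 [147 119  97 107 104 106 106 106 106 108 109 107 108 110 106 108 107 106
  107 107 106 158 206 200 200 203]
 [194 164 101 104 107 108 107 107 108 106 103  95  98 103 104 109 107 108
  107 108 104 147 195 200 196 198]
 [207 187 129 104 108 108 107 108 106  97  80  71  72  72  81 100 108 110
  107 106 106 130 180 204 198 196]
 [209 182 119 104 107 108 107 108 103  76  60  63  65  60  58  88 110 107
  107 108 104 128 177 203 201 198]
 [209 179 100 108 108 110 107 109 102  82  61  65  65  64  70  92 109 107
  106 109 107 112 164 205 202 201]
 [208 179 103 105 106 108 109 105 109  98  90  86  90  98  98 107 108 106
  108 106 106 101 154 208 203 201]
 [208 178  99  91 106 107 108 109 104 108 101 104 103 105 103 103 100  98
   91  94 103 116 148 187 193 194]
 [210 178  85  82 102 100 103 101  90 104 116 119 132 147 148 155 167 164
  159 160 162 163 170 177 181 182]
 [185 170 132 144 156 167 166 162 159 160 164 167 170 175 174 178 183 184
  180 182 183 181 178 179 178 176]
 [177 177 171 173 178 184 183 182 183 182 182 181 179 181 180 178 181 177
  178 179 177 179 178 180 177 178]
 [179 180 180 178 178 179 178 179 179 179 179 176 180 178 176 180 178 178
  178 176 177 177 178 179 178 177]]
[ 0.0018 -0.0004  0.1292]
```

arm_command(delta_rot=[[0, 0, 0], [0, 0, 0], [0, 0, 0], [0, 0, 0], [0, 0, 0], [0, 0, 0], [0, 0, 0]], delta_pos=[[0.0015, 0, 0.04], [0.0015, 0, 0.075], [0.0015, 0, 0.105], [0.0015, 0, 0.122], [0.0015, 0, 0.129], [0.0015, 0, 0.129], [0.0015, 0, 0.129]], gripper=[-0.05, -0.05, -0.05, -0.05, -0.05, -0.05, -0.05])

```text
time: 16.75
position: [0.4634, 0.2996, 0.0206]
tool_rot: [0.001, 1.0, 0.0, 0.001]
ft_force: [0.4, -0.1, 1.1]
grip_width: 0.0459
grip_force: 0.0
```

arm_command(delta_rot=[[0, 0, 0], [0, 0, 0], [0, 0, 0], [0, 0, 0], [0, 0, 0], [0, 0, 0], [0, 0, 0], [0, 0, 0], [0, 0, 0]], delta_pos=[[0, 0, 0], [0, 0, 0], [0, 0, 0], [0, 0, 0], [0, 0, 0], [0, 0, 0], [0, 0, 0], [0, 0, 0], [0, 0, 0]], gripper=[1, 1, 1, 1, 1, 1, 1, 1, 1], grip_force=40)

```text
time: 17.5
position: [0.4616, 0.3001, 0.0196]
tool_rot: [0.0, 1.0, -0.0, 0.0]
ft_force: [-0.8, -1.0, 4.8]
grip_width: 0.0149
grip_force: 40.0
```

Pin gripped (40 N). Lifting it and carrying it above the lid hole.

arm_command(delta_rot=[[0, 0, 0], [0, 0, 0], [0, 0, 0], [0, 0, 0], [0, 0, 0], [0, 0, 0], [0, 0, 0], [0, 0, 0], [0, 0, 0], [0, 0, 0], [0, 0, 0], [0, 0, 0]], delta_pos=[[0, 0, -0.02], [0, 0, -0.055], [0, 0, -0.095], [0, 0, -0.13], [0, -0.04, -0.14], [0, -0.08, -0.14], [0, -0.12, -0.14], [0, -0.16, -0.14], [0, -0.2, -0.14], [-0.001, -0.24, -0.14], [-0.003, -0.28, -0.14], [-0.003, -0.3095, -0.14]], gripper=[1, 1, 1, 1, 1, 1, 1, 1, 1, 1, 1, 1])

```text
time: 18.5
position: [0.4645, -0.0122, 0.159]
tool_rot: [0.001, 1.0, -0.0, 0.0]
ft_force: [0.7, -0.1, -0.2]
grip_width: 0.0153
grip_force: 40.0
```

arm_command(delta_rot=[[0, 0, 0], [0, 0, 0], [0, 0, 0], [0, 0, 0]], delta_pos=[[0, 0, 0], [0, 0, 0], [0, 0, 0], [0, 0, 0]], gripper=[1, 1, 1, 1])

```text
time: 18.83
position: [0.4638, -0.0082, 0.1589]
tool_rot: [-0.0, 1.0, 0.0, -0.0]
ft_force: [0.4, -0.0, -0.1]
grip_width: 0.0147
grip_force: 40.0
```

```bash
python3 - <<'E'
from fit import *
T=tool(); o=status.get_obs(); print(T.round(4).tolist(),o['grip_width'],o['ft_force']); f='wa.png'; shot('wrist',f)
z=T[2,3]-.0141; x,y=T[:2,3]
try: print('pin',fitpin(f,(x,y,z+.042),((.015,z+.0395,z+.0445),),rng=.008))
except Exception as e: print(e)
e=proj(f,(.4648,-.0095,.105)); print('exp hole',e,'tip',proj(f,(x,y,z)),'flange',proj(f,(x,y,z+.04)))
x0,y0=int(e[0])-50,int(e[1])-50
cv2.imwrite('pics/va.png',cv2.resize(cv2.imread('pics/'+f)[y0:y0+100,x0:x0+100],(600,600),interpolation=cv2.INTER_CUBIC)); print(x0,y0)
E
```

```text
[[-1.0, -0.0007, -0.001, 0.4638], [-0.0007, 1.0, 0.0007, -0.0082], [0.001, 0.0007, -1.0, 0.1589], [0.0, 0.0, 0.0, 1.0]] 0.014652305458371703 [ 0.38811235 -0.03567781 -0.11745803]
pin (np.float64(0.7646679561573179), array([ 0.46378231, -0.00720266]), array([ 234,  215,   40,   43, 1186], dtype=int32))
exp hole [251.30169743 201.30492893] tip [252.585996   215.42612704] flange [252.30781474 236.96914198]
201 151
```

View pics/va.png

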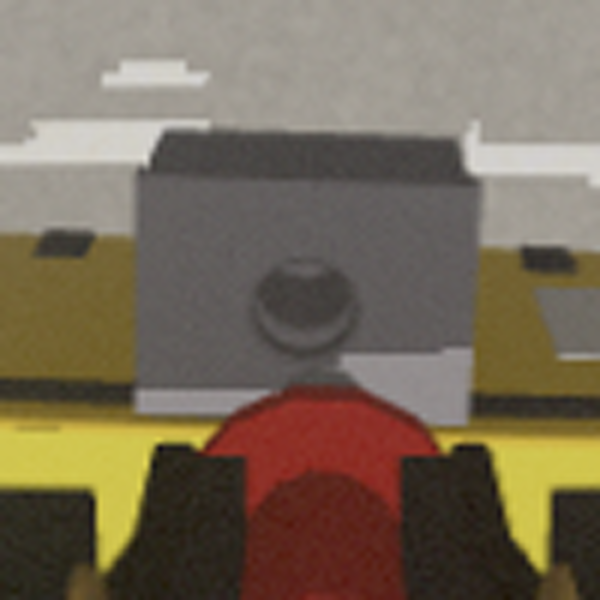

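Hole at crop (305,305), i.e. px (251.5,201.5). The pin's flange and fingers are centred at crop column 322, about 2 px right of the projected TCP. That's the same ~1.4 mm camera bias I saw with the held cover, so I'll work from relative positions.

```bash
python3 - <<'E'
from h import *
f='wa.png'; h=at(f,251.5,201.5,.1045); print('hole meas',h.round(4))
T=tool(); z=T[2,3]-.0141; print(T[:3,3])
for x in(.4618,.4628,.4638,.4648,.4658): print(x,proj(f,(x-.015,-.0067,z+.0395)).round(1),proj(f,(x-.015,-.0067,z+.0445)).round(1))
im=cv2.imread('pics/wa.png'); print([(v,im[v,254].tolist()) for v in range(207,220)])
E
```

```text
hole meas [ 0.4651 -0.0093  0.1045]
[ 0.46387155 -0.00804602  0.15897805]
0.4618 [254.8 210.8] [254.8 213.5]
0.4628 [254.8 212.4] [254.8 215.1]
0.4638 [254.8 213.9] [254.8 216.7]
0.4648 [254.8 215.5] [254.8 218.3]
0.4658 [254.8 217. ] [254.8 219.9]
[(207, [92, 91, 96]), (208, [73, 76, 78]), (209, [60, 64, 69]), (210, [75, 77, 81]), (211, [82, 85, 89]), (212, [81, 84, 88]), (213, [77, 82, 84]), (214, [75, 79, 82]), (215, [49, 55, 91]), (216, [37, 45, 96]), (217, [31, 39, 105]), (218, [42, 48, 145]), (219, [44, 48, 144])]
```

arm_command(delta_rot=[[0, 0, 0], [0, 0, 0], [0, 0, 0], [0, 0, 0], [0, 0, 0], [0, 0, 0], [0, 0, 0], [0, 0, 0], [0, 0, 0], [0, 0, 0], [0, 0, 0], [0, 0, 0]], delta_pos=[[-0.001, -0.0025, 0.005], [-0.001, -0.0025, 0.015], [-0.001, -0.0025, 0.025], [-0.001, -0.0025, 0.032], [-0.001, -0.0025, 0.036], [-0.001, -0.0025, 0.04], [-0.001, -0.0025, 0.044], [-0.001, -0.0025, 0.048], [-0.001, -0.0025, 0.052], [-0.001, -0.0025, 0.056], [-0.001, -0.0025, 0.056], [-0.001, -0.0025, 0.056]], gripper=[1, 1, 1, 1, 1, 1, 1, 1, 1, 1, 1, 1])

```text
time: 19.88
position: [0.4652, -0.0119, 0.103]
tool_rot: [0.0, 1.0, 0.0, -0.0]
ft_force: [-0.2, -0.3, -0.8]
grip_width: 0.0147
grip_force: 40.0
```

arm_command(delta_rot=[[0, 0, 0], [0, 0, 0], [0, 0, 0], [0, 0, 0], [0, 0, 0], [0, 0, 0], [0, 0, 0], [0, 0, 0]], delta_pos=[[0, 0, 0.003], [0, 0, 0.006], [0, 0, 0.009], [0, 0, 0.012], [0, 0, 0.015], [0, 0, 0.018], [0, 0, 0.021], [0, 0, 0.021]], gripper=[1, 1, 1, 1, 1, 1, 1, 1], grip_force=55)

```text
time: 20.55
position: [0.4651, -0.0118, 0.0816]
tool_rot: [0.0, 1.0, 0.0, -0.0]
ft_force: [0.2, -0.7, -0.5]
grip_width: 0.0145
grip_force: 55.0
```

arm_command(delta_rot=[[0, 0, 0], [0, 0, 0], [0, 0, 0], [0, 0, 0], [0, 0, 0], [0, 0, 0], [0, 0, 0]], delta_pos=[[0, 0, 0.002], [0, 0, 0.004], [0, 0, 0.006], [0, 0, 0.007], [0, 0, 0.008], [0, 0, 0.008], [0, 0, 0.008]], gripper=[1, 1, 1, 1, 1, 1, 1])

```text
time: 21.13
position: [0.4653, -0.0119, 0.0744]
tool_rot: [0.0, 1.0, -0.0, 0.0]
ft_force: [-0.8, -0.4, 3.9]
grip_width: 0.0146
grip_force: 55.0
```

arm_command(delta_rot=[[0, 0, 0], [0, 0, 0], [0, 0, 0], [0, 0, 0]], delta_pos=[[0, 0, 0.001], [0, 0, 0.002], [0, 0, 0.002], [0, 0, 0.002]], gripper=[1, 1, 1, 1])

```text
time: 21.47
position: [0.4654, -0.012, 0.0736]
tool_rot: [0.0, 1.0, -0.0, 0.0]
ft_force: [-2.5, -0.3, 16.3]
grip_width: 0.0147
grip_force: 55.0
```

arm_command(delta_rot=[[0, 0, 0], [0, 0, 0], [0, 0, 0], [0, 0, 0]], delta_pos=[[0, 0, 0.001], [0, 0, 0.0015], [0, 0, 0.0015], [0, 0, 0.0015]], gripper=[1, 1, 1, 1])

```text
time: 21.8
position: [0.4657, -0.012, 0.0733]
tool_rot: [0.0, 1.0, -0.0, 0.001]
ft_force: [-4.4, 0.5, 27.4]
grip_width: 0.0143
grip_force: 55.0
```

Hard stop at TCP z 0.0733 (0.0741 expected for home) with a steady 27 N push and the grip holding, so the pin is bottomed. Handing in.

```bash
python3 - <<'E'
from h import *
o=status.get_obs(); print(o['position'],o['ft_force'],o['grip_width']); print(robot.hand_in())
E
```

```text
[ 0.46570757 -0.01198959  0.07326332] [-4.42561369  0.53582239 27.42735748] 0.014317062970582686
the job is handed in; nothing more can be done
None
```

I handed the job in after about 22 s of arm time, but the hand-in gave no verdict; my readings say the cover is seated on the pot, the lid is shut, and the pin is fully home and still held down at about 27 N.

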